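# Unload the burn-in rack into the cooling tray in reverse order

### The arm

A 7-joint arm with a two-finger parallel gripper is mounted at the origin on the work surface. World frame = base frame: x ahead of the robot, y to its left, z up, the work surface at z = 0. Lengths are in m, angles in rad, forces in N, time in s.
With the tool pointing down it reaches from about 0.4 to 0.85 m from the base axis. Payload 4.5 kg.
Tool frame: the origin (TCP) lies between the finger pads, 19 mm behind the fingertips; this is the grasp point; y points along the fingers, x is the direction in which the jaws open and shut, and the axes are right-handed (so a half turn about y gives the same grasp; the last joint's range is limited). The gripper opens to 88 mm and grips with 3 to 60 N. Pads are 18 mm wide; open, the fingers measure 123 mm over their backs; the gripper's body (75 mm by 187 mm) begins 45 mm behind the grasp point.
Start: joints at [1.23, 0.689, -0.195, 1.565, 0.157, 0.902, -0.215], TCP at [0.229, -0.582, 0.257] pointing down, gripper open.
Joint ranges: [-3.01, 3.01], [-0.46, 2.08], [-1.47, 1.51], [0.13, 2.56], [-1, 4.14], [0.04, 2.09], [-2.66, 2.66]. Speed limits (rad/s): [2.57, 2.57, 3.14, 3.14, 3.14, 3.14, 3.14].

### API

Orientations are given as [roll, pitch, yaw] about the fixed x, y, z axes, in that order (R = Rz(yaw) Ry(pitch) Rx(roll)).
In Python, from cell import telemetry, optics, job gives the robot as it stands. The module is installed in compiled form; this text tells all that it offers.
- The arm moves only by the tool carry_out, never from a script. Its argument "rows" is a list of rows, each a list of 3 entries, a list of its own where there are three numbers: the shift along the tool's x, y, z normalised to -1 to 1, where 1 is 80 cm, then the turn, a rotation vector about the tool's x, y, z normalised to -1 to 1, where 1 is 90 degrees, then the gripper's target within -1 to 1 (fully open at 1, half-way at 0, shut at -1). In form: [[[x, y, z], [ax, ay, az], gripper], ...]. A call has 1 to 5 rows; each row is the pose to reach, as a shift and turn from the pose commanded when the call began, along the tool's axes at that moment; what a row does not reach only later rows make up. A row lasts 1/10 s, in which the tool goes at most 50 mm and 8.59 degrees, less where a joint would pass 70% of its speed; a pose out of reach is approached as far as the arm can. A call with a number of a shift or a turn outside -1 to 1 is refused whole. A call with a gripper value outside its range is refused whole. The fingers move at their own pace and stop on an object; "newtons" is the grip in N (left out, the last holds). Time passes only in rows, so rows that repeat a pose let the fingers close. It gives the time, the measured TCP pose, the force and the opening at its end, in the units of the state.
- telemetry.state(): the state, without advancing time (a new reading comes with each control period).
- optics.capture(name): name is "side" or "top" or "wrist"; returns a dict with "img" (480x640x3 uint8, blue, green, red), "vertical_fov" (degrees; the focal length in pixels is half the picture's height over the tangent of half this angle, whatever the lens; pixels are square), "cx", "cy" (the principal point, pixels), "camera_from_world" (4x4, takes a point from world to camera coordinates); the wrist camera has in their place "T_tool_cam" (4x4, takes a point from camera to tool coordinates, whose origin is the TCP and whose axes are the tool frame's). Camera axes: x right, y down, z forward; pixel columns grow to the right and rows downward; lengths in m; the calibration is good to about 2 mm. A picture is of the moment at which its call begins: read the wrist's pose just before it. There is no depth.
- job.finish_job(): hands the job in, once; it reports no verdict.
The state is a dict: "time": time; "joint_positions": joint angles; "qvel": joint speeds; "effort": joint torques, N m; "tool_pos": TCP position; "ee_rot": TCP orientation; "ft_force": force on the tool from outside, world axes, zero at the start; "torque": the same for the moment, N m; "width": opening from 0.0 (shut) to 1.0 (fully open).
Only numpy, scipy, OpenCV 4.12 (cv2) and the standard library are available. Lean on these libraries where they do the work, as an engineer would, in place of code of your own. Each camera call takes 0.05 s, during which the arm holds its last target. There are 200 camera calls.

### The job

Burn-in is finished: move the four units from the aluminium burn-in rack (the one with the fan) into the black cooling tray, one in each bay, in reverse order: the unit that stood nearest the fan goes into the bay farthest from the tray's handle, the next one into the next bay, and so on, so that the unit that stood farthest from the fan ends up nearest the handle. Keep them upright and set each one gently down, without dropping it, in the middle of its bay, flat on the bay floor.

Things in the scene. Friction and masses are not known exactly. Their poses are not given: they have to be found in the camera images.
- finned: Finned heat-sink module, bare aluminium, 44 (x) x 38 (y) x 52 mm tall: a solid block to 36 mm, with five thin upright fins running along x above it. About 0.2 kg. Grip across its x faces (44 mm) with the TCP about 38 mm above its underside. Origin at the centre of its underside, z up.
- diecast: Plain die-cast aluminium box, 44 (x) x 38 (y) x 60 mm tall, flat top with four dark screws, a dark lid seam. About 0.24 kg. Grip across its x faces (44 mm), about 38 mm above its underside. Origin at the centre of its underside, z up.
- motor: Round steel motor standing on end: can 42 mm in diameter and 50 mm tall, then a brass boss and a thin shaft up to 66 mm. About 0.26 kg. Grip across the can, about 38 mm above its underside. Origin at the centre of its underside, z up.
- choke: Stepped steel choke: dark base 44 (x) x 42 (y) x 26 mm, and above it a narrower upright core 44 (x) x 22 (y), up to 58 mm. About 0.28 kg. Grip across its x faces (44 mm), about 38 mm above its underside. Origin at the centre of its underside, z up.
- burnin: Burn-in rack, fixed: aluminium base 74 (x) x 290 (y) x 8 mm with a row of four nests along its y axis, centred at x = 0, y = -90, -30, +30, +90 mm. A black fan 60 x 22 mm, its top 62 mm above the table, stands at the +y end (y = +148 mm). Origin on the table under the middle of the row; y along the row towards the fan, z up.
- tray: Cooling tray, fixed, black: four bays in a row along its y axis, centred at x = 0, y = -90, -30, +30, +90 mm. Bay floors 68 (x) x 57 (y) mm, 12 mm above the table; grey rims and dividers 3 mm thick rise 8 mm above them. A steel handle 56 mm wide (x), top at 59 mm, stands at the +y end (y = +148 mm). Origin on the table under the middle of the row; y along the row towards the handle, z up.
- nest_finned: Black nest in the burn-in rack in which the finned unit stands at the start; fixed, it stays there when the unit is taken. 64 (x) x 56 (y) mm, floor 4 mm thick, rim 9 mm high. Origin at the centre of its underside, 8 mm above the table (so the unit's underside starts 12 mm above the table); y along the row. The nests look alike; its place in the row varies.
- nest_diecast: Black nest in the burn-in rack in which the diecast unit stands at the start; fixed, it stays there when the unit is taken. 64 (x) x 56 (y) mm, floor 4 mm thick, rim 9 mm high. Origin at the centre of its underside, 8 mm above the table (so the unit's underside starts 12 mm above the table); y along the row. The nests look alike; its place in the row varies.
- nest_motor: Black nest in the burn-in rack in which the motor unit stands at the start; fixed, it stays there when the unit is taken. 64 (x) x 56 (y) mm, floor 4 mm thick, rim 9 mm high. Origin at the centre of its underside, 8 mm above the table (so the unit's underside starts 12 mm above the table); y along the row. The nests look alike; its place in the row varies.
- nest_choke: Black nest in the burn-in rack in which the choke unit stands at the start; fixed, it stays there when the unit is taken. 64 (x) x 56 (y) mm, floor 4 mm thick, rim 9 mm high. Origin at the centre of its underside, 8 mm above the table (so the unit's underside starts 12 mm above the table); y along the row. The nests look alike; its place in the row varies.
Not all that is in view belongs to the job. Leave any green look-alike of the finned alone. What is shaped like the diecast but red is not meant.

How it is judged:
By the outcome, as a careful person would: the job done as asked, in the order asked, and still so for the second after the job is handed in, with the robot touching nothing.
It also fails if it takes over 112 s, if anything falls off the work surface, if the arm or the gripper's body presses on something with over 40 N, if the wrist force passes 120 N, or if a joint passes its speed limit or range.

## Working session

There is one attempt and no reset: what is moved stays moved. The work goes in short steps, Python scripts to look and compute and a tool call to move; the robot and the scene stay as the last step left them, time stands still between calls to the robot, and variables do not carry over. Pictures are saved under pics/ and viewed, about 12 in all and at most 16, crops included, and the job is handed in when it is done.

Besides the shell and the picture viewer there is one more tool, called after ">>>" as name(argument=value, ...) on one line, values as JSON. carry_out: Moves the arm, as the interface text tells. Scaled input: -1 to 1 covers 80 cm each way for a shift and 90 degrees each way for a turn. Its arguments: {"type":"object","properties":{"rows":{"type":"array"},"newtons":{"type":"number"}},"required":["rows"]}

```bash
mkdir -p pics
python3 - <<'E'
from cell import telemetry, optics
import cv2, numpy as np
s=telemetry.state(); print({k:np.round(v,3).tolist() for k,v in s.items()})
ims=[]
for n in ["top","side"]:
    c=optics.capture(n); cv2.imwrite(f"pics/{n}0.png",c["img"])
    print(n,c["vertical_fov"],c["cx"],c["cy"],np.round(c["camera_from_world"],4).tolist())
E
```

```text
{'time': 0.0, 'joint_positions': [1.23, 0.69, -0.194, 1.566, 0.157, 0.903, -0.215], 'qvel': [-0.0, 0.002, 0.0, -0.001, 0.001, 0.001, -0.0], 'effort': [0.0, -52.756, -1.267, -15.343, -0.053, 0.007, 0.0], 'tool_pos': [0.229, -0.581, 0.257], 'ee_rot': [-1.571, 0.002, -1.196], 'ft_force': [-0.513, 0.651, 0.196], 'torque': [0.016, -0.035, 0.027], 'width': 0.998}
top 50.57347257361603 321.8120821518952 234.50210137686219 [[-0.0026, -0.9997, 0.0253, -0.0355], [-0.9989, 0.0014, -0.0466, 0.5997], [0.0466, -0.0254, -0.9986, 0.8176], [0.0, 0.0, 0.0, 1.0]]
side 51.18382716813309 324.28067360282654 242.217134639882 [[0.8952, -0.4455, 0.0096, -0.5754], [-0.2895, -0.5978, -0.7476, 0.2144], [0.3388, 0.6664, -0.6641, 0.6649], [0.0, 0.0, 0.0, 1.0]]
```

View pics/top0.png

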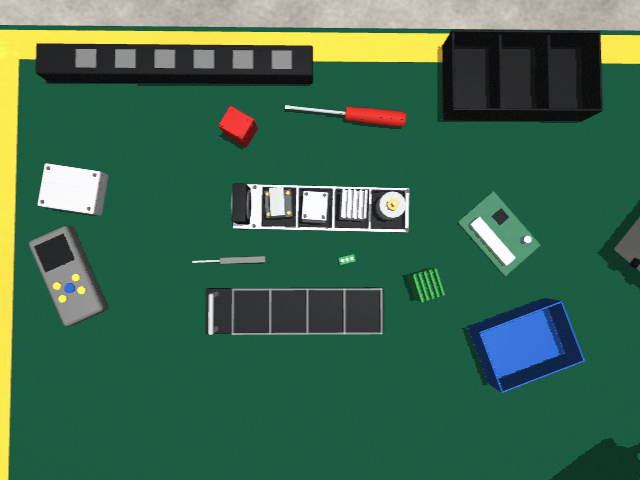

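View pics/side0.png

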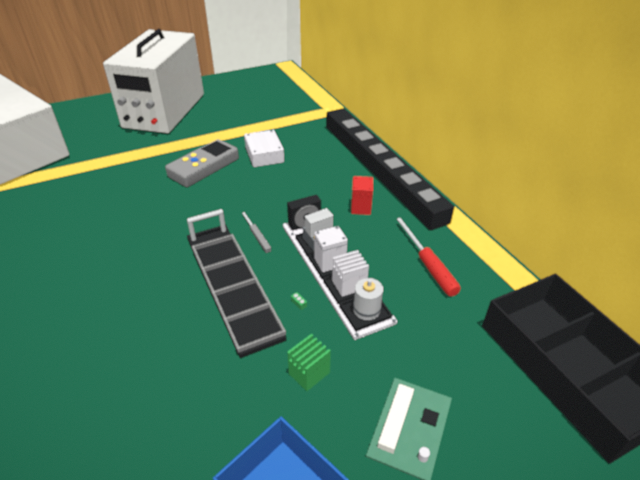

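Top view: the rack has its fan at the left end (241,204). From the fan outwards come choke (279,202), diecast (315,207), finned (353,204) and motor (392,206). The tray has its handle at the left (212,312), and its bays are at x≈251, 289, 326 and 363. The decoys are the green finned block (426,285), the red box (238,127) and the white box (72,190). Next I measure the rack and tray.

```bash
cat > h.py <<'E'
import numpy as np, cv2
from scipy.spatial.transform import Rotation as R
from cell import telemetry, optics
def shot(n):
    s=telemetry.state(); c=optics.capture(n)
    f=240/np.tan(np.radians(c["vertical_fov"])/2)
    K=np.array([[f,0,c["cx"]],[0,f,c["cy"]],[0,0,1]])
    if n=="wrist":
        T=np.eye(4); T[:3,:3]=R.from_euler("xyz",s["ee_rot"]).as_matrix(); T[:3,3]=s["tool_pos"]
        M=np.linalg.inv(T@np.array(c["T_tool_cam"]))
    else: M=np.array(c["camera_from_world"])
    return c["img"],K,M
def proj(p,K,M):
    p=np.atleast_2d(p); q=(p@M[:3,:3].T+M[:3,3])@K.T; return q[:,:2]/q[:,2:]
def ray(uv,z,K,M):
    uv=np.atleast_2d(np.asarray(uv,float)); d=np.c_[uv,np.ones(len(uv))]@np.linalg.inv(K).T@M[:3,:3]
    o=-M[:3,:3].T@M[:3,3]; return o+d*((z-o[2])/d[:,2])[:,None]
E
python3 - <<'E'
from h import *
im,K,M=shot("top")
hsv=cv2.cvtColor(im,cv2.COLOR_BGR2HSV)
c=im[170:350,190:430]
cv2.imwrite("pics/crop1.png",cv2.resize(c,None,fx=3.3,fy=3.3,interpolation=cv2.INTER_CUBIC))
# tray: grey rim mask ; rack: bright mask
def comp(mask,x0,y0,x1,y1,z,name):
    m=np.zeros_like(mask); m[y0:y1,x0:x1]=mask[y0:y1,x0:x1]
    pts=np.argwhere(m>0)[:,::-1].astype(np.float32)
    r=cv2.minAreaRect(pts); b=cv2.boxPoints(r); print(name,np.round(b,1).tolist())
    w=ray(b,z,K,M); print(np.round(w,4).tolist(),"centre",w.mean(0).round(4),"sides",np.linalg.norm(w[0]-w[1]).round(4),np.linalg.norm(w[1]-w[2]).round(4))
sat,val=hsv[...,1],hsv[...,2]
grey=((sat<60)&(val>65)).astype(np.uint8)
comp(grey,226,280,400,345,.020,"tray rims")
bright=((sat<60)&(val>150)).astype(np.uint8)
comp(bright,245,175,420,240,.008,"rack base")
E
```

```text
tray rims [[231.0, 288.0], [383.0, 288.0], [383.0, 334.0], [231.0, 334.0]]
[[0.5133, 0.11, 0.02], [0.5123, -0.1357, 0.02], [0.4382, -0.1351, 0.02], [0.4398, 0.1096, 0.02]] centre [ 0.4759 -0.0128  0.02  ] sides 0.2458 0.0741
rack base [[244.89999389648438, 228.10000610351562], [246.0, 183.6999969482422], [409.20001220703125, 187.6999969482422], [408.0, 232.1999969482422]]
[[0.6107, 0.0896, 0.008], [0.6842, 0.0881, 0.008], [0.6777, -0.1825, 0.008], [0.6036, -0.1799, 0.008]] centre [ 0.6441 -0.0462  0.008 ] sides 0.0736 0.2707
```

View pics/crop1.png

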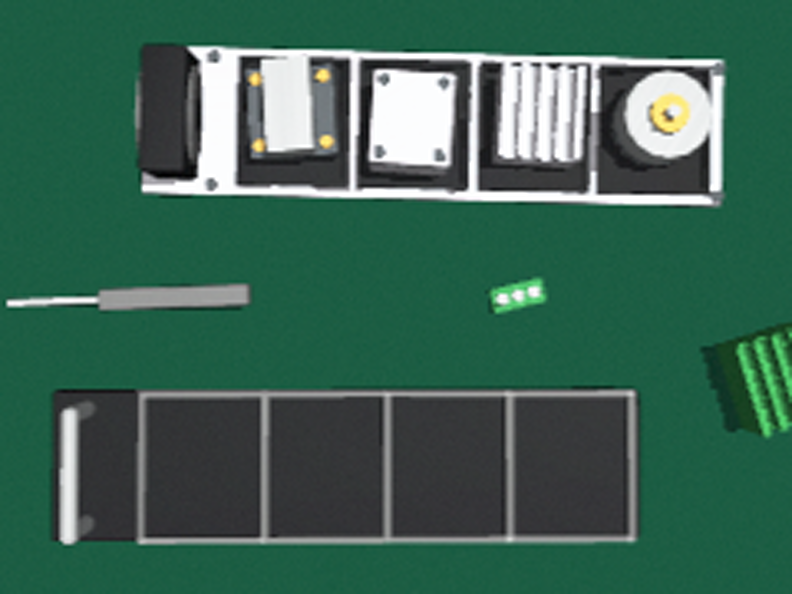

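```bash
cat >> h.py <<'E'
def go(x,y,z,yaw):
    s=telemetry.state(); A=R.from_euler("xyz",s["ee_rot"]); B=R.from_euler("xyz",[-np.pi/2,0,yaw])
    d=A.inv().apply(np.array([x,y,z])-s["tool_pos"])/.8; w=(A.inv()*B).as_rotvec()/(np.pi/2)
    print("t",round(s["time"],2),"pos",np.round(s["tool_pos"],4),"rpy",np.round(s["ee_rot"],4),"F",np.round(s["ft_force"],1),"w",round(s["width"],3))
    print("shift",np.round(d,4).tolist(),"turn",np.round(w,4).tolist())
E
python3 - <<'E'
from h import *
go(.62,-.04,.32,-.024)
c=optics.capture("wrist"); print(np.round(c["T_tool_cam"],3).tolist(),c["vertical_fov"])
E
```

```text
t 0.15 pos [ 0.2286 -0.5812  0.2568] rpy [-1.5709e+00  1.3000e-03 -1.1959e+00] F [-0.4  0.3  0.1] w 1.0
shift [-0.4505, -0.0784, 0.703] turn [-0.0005, -0.7461, -0.0008]
[[1.0, -0.001, 0.0, -0.0], [-0.0, -0.258, 0.966, -0.128], [-0.001, -0.966, -0.258, 0.067], [0.0, 0.0, 0.0, 1.0]] 59.182667292638506
```

>>> carry_out(rows=[[[-0.4505, -0.0784, 0.703], [0, -0.746, 0], 1], [[-0.4505, -0.0784, 0.703], [0, -0.746, 0], 1], [[-0.4505, -0.0784, 0.703], [0, -0.746, 0], 1], [[-0.4505, -0.0784, 0.703], [0, -0.746, 0], 1], [[-0.4505, -0.0784, 0.703], [0, -0.746, 0], 1]], newtons=25)

```text
time: 0.7
tool_pos: [0.3755, -0.3782, 0.281]
ee_rot: [-1.571, -0.0, -0.44]
ft_force: [2.2, -1.1, 0.7]
width: 1.0
```

```bash
python3 -c "
from h import *
go(.62,-.04,.32,-.024)"
```

```text
t 0.7 pos [ 0.3755 -0.3782  0.281 ] rpy [-1.571e+00 -2.000e-04 -4.401e-01] F [ 2.2 -1.1  0.7] w 1.0
shift [0.0964, -0.0488, 0.5127] turn [0.0002, -0.2649, 0.0001]
```

>>> carry_out(rows=[[[0.0964, -0.0488, 0.5127], [0, -0.265, 0], 1], [[0.0964, -0.0488, 0.5127], [0, -0.265, 0], 1], [[0.0964, -0.0488, 0.5127], [0, -0.265, 0], 1], [[0.0964, -0.0488, 0.5127], [0, -0.265, 0], 1], [[0.0964, -0.0488, 0.5127], [0, -0.265, 0], 1]])

```text
time: 1.2
tool_pos: [0.5224, -0.1776, 0.3042]
ee_rot: [-1.571, 0.0, -0.03]
ft_force: [0.8, -0.1, 0.3]
width: 1.001
```

```bash
python3 -c "
from h import *
go(.62,-.04,.32,-.024)"
```

```text
t 1.2 pos [ 0.5224 -0.1776  0.3042] rpy [-1.571e+00  2.000e-04 -3.000e-02] F [ 0.8 -0.1  0.3] w 1.001
shift [0.1167, -0.0198, 0.1755] turn [0.0001, -0.0038, -0.0001]
```

>>> carry_out(rows=[[[0.1167, -0.0198, 0.1755], [0, -0.004, 0], 1], [[0.1167, -0.0198, 0.1755], [0, -0.004, 0], 1], [[0.1167, -0.0198, 0.1755], [0, -0.004, 0], 1], [[0.1167, -0.0198, 0.1755], [0, -0.004, 0], 1], [[0.1167, -0.0198, 0.1755], [0, -0.004, 0], 1]])

```text
time: 1.7
tool_pos: [0.6205, -0.0368, 0.3199]
ee_rot: [-1.568, -0.001, -0.017]
ft_force: [0.5, 0.3, -0.1]
width: 1.0
```

Run:
```python
from h import *
import time
for i in range(3): im,K,M=shot("wrist")
go(.62,-.04,.32,-.024)
cv2.imwrite("pics/w1.png",im); np.savez("w1.npz",im=im,K=K,M=M)
```

```text
t 1.85 pos [ 0.6183 -0.0435  0.3194] rpy [-1.5728  0.0016 -0.0254] F [ 0.5 -1.1 -0.2] w 0.999
shift [0.002, -0.0008, 0.0044] turn [0.0012, -0.0009, -0.001]
```

View pics/w1.png

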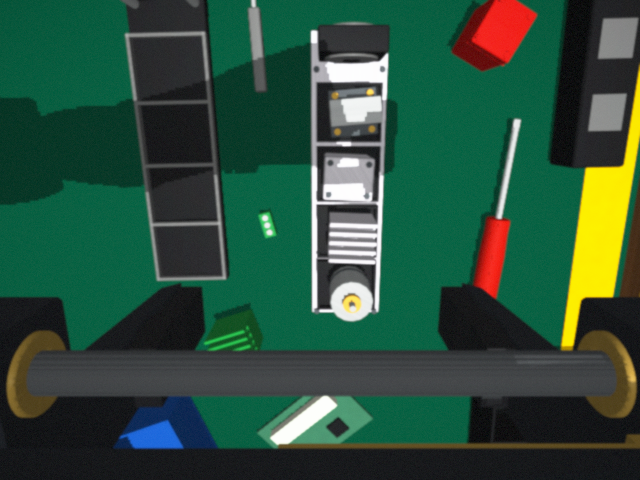

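Run:
```python
from h import *
im,K,M=shot("wrist"); go(.62,-.04,.32,-.024)
np.savez("w2.npz",im=im,K=K,M=M)
top,Kt,Mt=shot("top"); np.savez("t2.npz",im=top,K=Kt,M=Mt)
a=cv2.resize(im[15:325,300:400],None,fx=1.9*1.9,fy=1.9*1.9,interpolation=cv2.INTER_CUBIC)
h=a.shape[0]//2
row=np.hstack([a[:h],a[h:2*h]])
cv2.imwrite("pics/w2crop.png",row); print(row.shape)
g=cv2.cvtColor(im,cv2.COLOR_BGR2GRAY)
for y in range(80,320,6): print(y,g[y,308:400:4].tolist()) if False else None
```

```text
t 1.9 pos [ 0.6183 -0.044   0.3195] rpy [-1.5728e+00  1.4000e-03 -2.6200e-02] F [-0.3  0.5 -0. ] w 0.999
shift [0.002, -0.0006, 0.005] turn [0.0013, -0.0014, -0.0009]
(559, 722, 3)
```

View pics/w2crop.png

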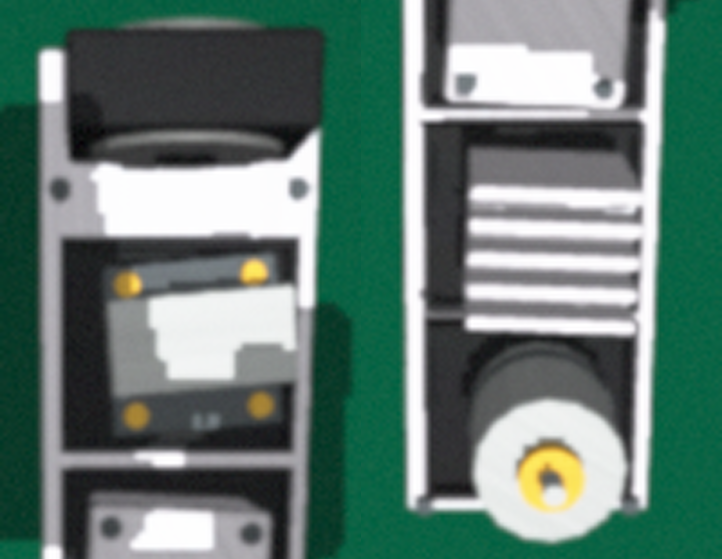

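Run:
```python
from h import *
w=np.load("w2.npz");t=np.load("t2.npz")
L=lambda u,v:(300+u/3.61,15+v/3.61)
T=lambda u,v:(190+(u+.5)/3.3-.5,170+(v+.5)/3.3-.5)
rk=np.array([.6442,-.0363]);yd=np.array([.024,1])
for n,z,W,P,k in [("choke",.070,L(203.3,341.5),T(287.7,104.7),.09),("diecast",.072,L(176.5,587.5),T(411.7,116.5),.03),("finned",.064,L(191,821),T(543,112),-.03),("motor",.062,L(188,1029),T(668,115),-.09)]:
    print(n,"wrist",ray(W,z,w["K"],w["M"])[0,:2].round(4),"top",ray(P,z,t["K"],t["M"])[0,:2].round(4),"nest",(rk+k*yd).round(4))
def ang(a,b,z,c): p=ray([a,b],z,c["K"],c["M"]); d=(p[1]-p[0])[:2]; return np.round([np.degrees(np.arctan2(d[1],d[0])),np.linalg.norm(d)],3)
print("choke",ang(L(110,302),L(295,284),.07,w),ang(L(113,398),L(295,382),.07,w),"top",ang(T(313,147),T(308,55),.07,t),ang(T(268,155),T(262,62),.07,t))
print("diecast",ang(L(110,527),L(250,534),.072,w),ang(L(104,642),L(242,647),.072,w),"top",ang(T(378,151),T(384,78),.072,t),ang(T(441,153),T(444,84),.072,t))
print("finned",ang(L(106,821),L(279,823),.064,w),ang(L(106,884),L(273,888),.064,w))
# rack & tray in wrist
print("rack -y corners",ray([L(47,1068),L(285,1068)],.008,w["K"],w["M"]).round(4).tolist())
print("tray rim corners",ray([(127,34),(208,32),(226,278),(157,280)],.02,w["K"],w["M"]).round(4).tolist())
go(.6464,.0537,.15,0)
```

```text
choke wrist [0.6505 0.0354] top [0.6479 0.0334] nest [0.6464 0.0537]
diecast wrist [ 0.6436 -0.0222] top [ 0.6422 -0.0241] nest [ 0.6449 -0.0063]
finned wrist [ 0.6473 -0.0839] top [ 0.6451 -0.0857] nest [ 0.6435 -0.0663]
motor wrist [ 0.6462 -0.1431] top [ 0.6439 -0.1448] nest [ 0.642  -0.1263]
choke [3.798 0.043] [3.37  0.043] top [3.144 0.043] [3.791 0.043]
diecast [-4.3    0.034] [-3.558  0.034] top [-4.739  0.034] [-2.64   0.032]
finned [-2.149  0.045] [-2.897  0.044]
rack -y corners [[0.6057, -0.1784, 0.008], [0.68, -0.1803, 0.008]]
tray rim corners [[0.4425, 0.1095, 0.02], [0.5177, 0.1093, 0.02], [0.5139, -0.1323, 0.02], [0.4396, -0.1327, 0.02]]
t 1.95 pos [ 0.6183 -0.044   0.3196] rpy [-1.5725e+00  1.1000e-03 -2.6500e-02] F [-0.1  0.6  0.7] w 1.001
shift [0.0321, 0.2118, 0.1234] turn [0.0011, -0.0169, -0.0007]
```

Both views agree to within 2 mm. The 18–20 mm difference in y is because the base isn't centred on the nest row, so I'll use the measured unit positions. The choke is the unit next to the fan, so it goes first.

```bash
python3 -c "
from h import *
go(.649,.0345,.13,.061)"
```

```text
t 1.95 pos [ 0.6183 -0.044   0.3196] rpy [-1.5725e+00  1.1000e-03 -2.6500e-02] F [-0.1  0.6  0.7] w 1.001
shift [0.036, 0.2368, 0.0995] turn [0.0011, -0.0557, -0.0008]
```

>>> carry_out(rows=[[[0.036, 0.2368, 0.0995], [0.001, -0.0557, -0.001], 1], [[0.036, 0.2368, 0.0995], [0.001, -0.0557, -0.001], 1], [[0.036, 0.2368, 0.0995], [0.001, -0.0557, -0.001], 1], [[0.036, 0.2368, 0.0995], [0.001, -0.0557, -0.001], 1], [[0.036, 0.2368, 0.0995], [0.001, -0.0557, -0.001], 1]])

```text
time: 2.45
tool_pos: [0.6463, 0.0383, 0.1252]
ee_rot: [-1.569, 0.008, 0.066]
ft_force: [-0.9, 0.2, 0.1]
width: 0.998
```

>>> carry_out(rows=[[[0, 0, 0], [0, 0, 0], 1], [[0, 0, 0], [0, 0, 0], 1], [[0, 0, 0], [0, 0, 0], 1], [[0, 0, 0], [0, 0, 0], 1]])

```text
time: 2.85
tool_pos: [0.6509, 0.0361, 0.1327]
ee_rot: [-1.57, -0.005, 0.062]
ft_force: [-0.6, 0.4, 0.1]
width: 1.002
```

Run:
```python
from h import *
go(.649,.0345,.05,.061)
im,K,M=shot("wrist"); cv2.imwrite("pics/w3.png",im)
```

```text
t 2.85 pos [0.6509 0.0361 0.1327] rpy [-1.5699 -0.0051  0.0622] F [-0.6  0.4  0.1] w 1.002
shift [-0.0031, 0.1033, -0.002] turn [-0.0005, 0.0008, 0.0032]
```

View pics/w3.png

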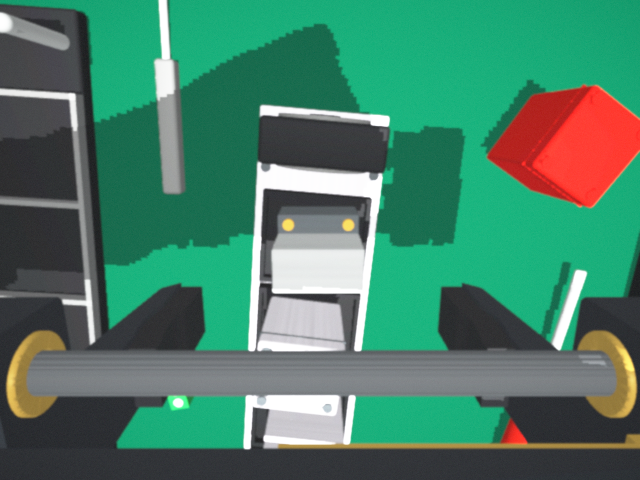

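Choke top strip: corners about (275,235), (363,235), (360,290) and (272,290), lying squarely between the fingers. I'll check its centre by ray.

Run:
```python
from h import *
im,K,M=shot("wrist")
p=ray([(275,235),(363,235),(360,290),(272,290)],.07,K,M);print(p.round(4).tolist(),p.mean(0).round(4))
go(.649,.0345,.05,.061)
```

```text
[[0.629, 0.0528, 0.07], [0.6698, 0.0553, 0.07], [0.6707, 0.028, 0.07], [0.6285, 0.0254, 0.07]] [0.6495 0.0404 0.07  ]
t 2.95 pos [0.6504 0.0367 0.1319] rpy [-1.5696 -0.0037  0.063 ] F [-0.7  0.5 -0.4] w 0.998
shift [-0.0023, 0.1023, -0.0028] turn [-0.0007, 0.0013, 0.0024]
```

Run:
```python
from h import *
im,K,M=shot("wrist")
g=cv2.cvtColor(im,cv2.COLOR_BGR2GRAY)
print([(r,int(g[r,285:350].mean())) for r in range(200,300,2)])
for r in (228,234,238,242,246,286,288,290,292): print(r,ray((318,r),.07,K,M)[0].round(4))
```

```text
[(200, 54), (202, 54), (204, 54), (206, 57), (208, 87), (210, 92), (212, 93), (214, 94), (216, 110), (218, 128), (220, 134), (222, 145), (224, 149), (226, 151), (228, 150), (230, 146), (232, 133), (234, 143), (236, 174), (238, 179), (240, 179), (242, 179), (244, 178), (246, 176), (248, 177), (250, 193), (252, 231), (254, 236), (256, 237), (258, 237), (260, 236), (262, 236), (264, 235), (266, 234), (268, 233), (270, 233), (272, 234), (274, 235), (276, 233), (278, 233), (280, 235), (282, 237), (284, 236), (286, 237), (288, 244), (290, 253), (292, 255), (294, 248), (296, 65), (298, 62)]
228 [0.6484 0.0577 0.07  ]
234 [0.6486 0.0548 0.07  ]
238 [0.6487 0.0529 0.07  ]
242 [0.6488 0.051  0.07  ]
246 [0.6489 0.0491 0.07  ]
286 [0.6501 0.0292 0.07  ]
288 [0.6502 0.0282 0.07  ]
290 [0.6503 0.0272 0.07  ]
292 [0.6503 0.0261 0.07  ]
```

Top strip runs from row 251 to about 295, which gives y = 0.0357 and matches the earlier 0.0345. Descending to y = 0.035.

>>> carry_out(rows=[[[-0.0018, 0.04, -0.002], [0, 0, 0.002], 1], [[-0.0018, 0.08, -0.002], [0, 0, 0.002], 1], [[-0.0018, 0.1, -0.002], [0, 0, 0.002], 1], [[-0.0018, 0.102, -0.002], [0, 0, 0.002], 1], [[-0.0018, 0.102, -0.002], [0, 0, 0.002], 1]])

```text
time: 3.5
tool_pos: [0.6491, 0.0361, 0.0493]
ee_rot: [-1.569, 0.001, 0.064]
ft_force: [0.2, 0.5, 0.7]
width: 1.0
```

>>> carry_out(rows=[[[0, 0, 0], [0, 0, 0], 1], [[0, 0, 0], [0, 0, 0], 1], [[0, 0, 0], [0, 0, 0], 1], [[0, 0, 0], [0, 0, 0], 1], [[0, 0, 0], [0, 0, 0], 1]])

```text
time: 4.0
tool_pos: [0.6488, 0.0358, 0.0492]
ee_rot: [-1.569, 0.001, 0.064]
ft_force: [-0.2, 0.6, 0.5]
width: 1.001
```

```bash
python3 -c "
from h import *
go(.6495,.035,.05,.061)"
```

```text
t 4.0 pos [0.6488 0.0358 0.0492] rpy [-1.5694e+00  1.1000e-03  6.4000e-02] F [-0.2  0.6  0.5] w 1.001
shift [0.0009, -0.0011, -0.001] turn [-0.0009, 0.0019, -0.0007]
```

>>> carry_out(rows=[[[0, 0, 0], [0, 0, 0], -1], [[0, 0, 0], [0, 0, 0], -1], [[0, 0, 0], [0, 0, 0], -1], [[0, 0, 0], [0, 0, 0], -1], [[0, 0, 0], [0, 0, 0], -1]], newtons=25)

```text
time: 4.5
tool_pos: [0.6486, 0.0358, 0.0488]
ee_rot: [-1.569, 0.002, 0.064]
ft_force: [0.1, 0.4, 0.6]
width: 0.572
```

>>> carry_out(rows=[[[0, 0, 0], [0, 0, 0], -1], [[0, 0, 0], [0, 0, 0], -1], [[0, 0, 0], [0, 0, 0], -1]], newtons=25)

```text
time: 4.8
tool_pos: [0.6488, 0.0359, 0.0489]
ee_rot: [-1.569, 0.001, 0.064]
ft_force: [0.6, 0.3, -1.1]
width: 0.498
```

>>> carry_out(rows=[[[0, -0.02, 0], [0, 0, 0], -1], [[0, -0.05, 0], [0, 0, 0], -1], [[0, -0.085, 0], [0, 0, 0], -1], [[0, -0.11, 0], [0, 0, 0], -1], [[0, -0.12, 0], [0, 0, 0], -1]])

```text
time: 5.3
tool_pos: [0.6498, 0.0359, 0.1478]
ee_rot: [-1.569, -0.002, 0.064]
ft_force: [-0.1, 0.6, -3.3]
width: 0.497
```

```bash
python3 -c "
from h import *
go(.4775,-.102,.145,-.008)"
```

```text
t 5.3 pos [0.6498 0.0359 0.1478] rpy [-1.5691 -0.002   0.0639] F [-0.1  0.6 -3.3] w 0.497
shift [-0.2259, 0.0028, -0.1583] turn [-0.0012, 0.0458, 0.0013]
```

>>> carry_out(rows=[[[-0.045, 0, -0.032], [0, 0.01, 0], -1], [[-0.1, 0, -0.07], [0, 0.02, 0], -1], [[-0.15, 0, -0.105], [0, 0.03, 0], -1], [[-0.195, 0.001, -0.137], [0, 0.04, 0], -1], [[-0.2259, 0.003, -0.1583], [-0.001, 0.0458, 0.001], -1]])

```text
time: 5.8
tool_pos: [0.4723, -0.1052, 0.1425]
ee_rot: [-1.573, 0.008, -0.011]
ft_force: [-0.8, -0.8, -3.3]
width: 0.495
```

>>> carry_out(rows=[[[0, 0, 0], [0, 0, 0], -1], [[0, 0, 0], [0, 0, 0], -1], [[0, 0, 0], [0, 0, 0], -1], [[0, 0, 0], [0, 0, 0], -1], [[0, 0, 0], [0, 0, 0], -1]])

```text
time: 6.3
tool_pos: [0.4773, -0.1014, 0.1425]
ee_rot: [-1.571, 0.002, -0.007]
ft_force: [1.2, -0.1, -2.1]
width: 0.497
```

Run:
```python
from h import *
im,K,M=shot("wrist"); cv2.imwrite("pics/w4.png",im); np.savez("w4.npz",im=im,K=K,M=M)
t,_,_=shot("top"); cv2.imwrite("pics/t4.png",t)
go(.4775,-.102,.055,-.008)
```

```text
t 6.4 pos [ 0.4769 -0.1017  0.1425] rpy [-1.5708  0.0029 -0.007 ] F [ 0.7 -0.4 -3.2] w 0.493
shift [0.001, 0.1094, -0.0003] turn [0.0, 0.0006, -0.0018]
```

View pics/w4.png

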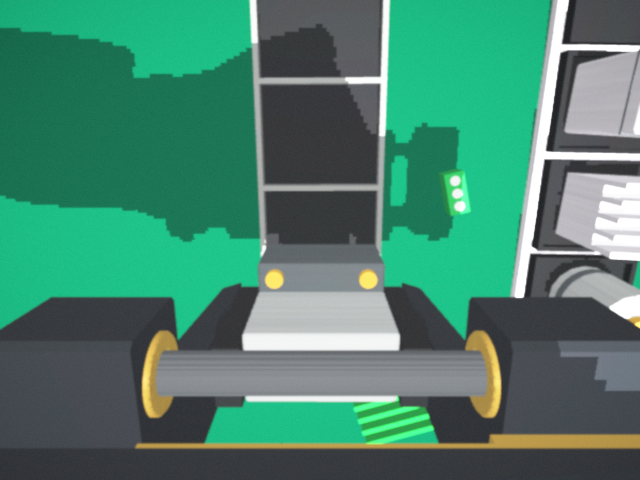

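Wrist view: tray dividers at rows 80 and 187, rails at columns 258–263 and 380–383, and the choke held square between the pads.

Run:
```python
from h import *
w=np.load("w4.npz");K,M=w["K"],w["M"]
g=cv2.cvtColor(w["im"],cv2.COLOR_BGR2GRAY).astype(float)
def peak(a,o): a=a-a.min(); a[a<a.max()*.5]=0; return o+(a*np.arange(len(a))).sum()/a.sum()
r1=peak(g[70:92,290:370].mean(1),70); r2=peak(g[176:198,290:370].mean(1),176)
pts=[]
for r in (50,120,160,215):
    m=(w["im"][r,:,2]>70)&(w["im"][r,:,1].astype(int)-w["im"][r,:,2]<40)   # grey, not green
    l=[c for c in range(245,280) if m[c]]; q=[c for c in range(365,395) if m[c]]
    a=ray((np.mean(l),r),.02,K,M)[0];b=ray((np.mean(q),r),.02,K,M)[0]; print(r,min(l),max(l),min(q),max(q),a.round(4),b.round(4),"mid",((a+b)/2).round(4),"w",round(b[0]-a[0],4))
print("div",r1,r2,ray([(322,r1),(322,r2)],.02,K,M).round(4).tolist())
```

```text
50 252 259 365 387 [0.4423 0.0057 0.02  ] [0.5083 0.0052 0.02  ] mid [0.4753 0.0054 0.02  ] w 0.066
120 255 262 365 385 [ 0.4423 -0.0312  0.02  ] [ 0.5087 -0.0317  0.02  ] mid [ 0.4755 -0.0315  0.02  ] w 0.0664
160 257 264 376 383 [ 0.4425 -0.0537  0.02  ] [ 0.512  -0.0542  0.02  ] mid [ 0.4772 -0.054   0.02  ] w 0.0695
215 259 266 375 382 [ 0.4422 -0.0865  0.02  ] [ 0.5123 -0.0869  0.02  ] mid [ 0.4773 -0.0867  0.02  ] w 0.07
div 80.02059268174546 187.16353456497933 [[0.4787, -0.0101, 0.02], [0.4783, -0.0699, 0.02]]
```

>>> carry_out(rows=[[[0, 0.03, 0.001], [0, 0, -0.002], -1], [[0, 0.065, 0.001], [0, 0, -0.002], -1], [[0, 0.09, 0.001], [0, 0, -0.002], -1], [[0, 0.104, 0.001], [0, 0, -0.002], -1], [[0, 0.11, 0.001], [0, 0, -0.002], -1]])

```text
time: 6.9
tool_pos: [0.4761, -0.101, 0.0534]
ee_rot: [-1.571, 0.001, -0.007]
ft_force: [-0.4, 0.1, -2.2]
width: 0.497
```

>>> carry_out(rows=[[[0, 0, 0], [0, 0, 0], -1], [[0, 0, 0], [0, 0, 0], -1], [[0, 0, 0], [0, 0, 0], -1], [[0, 0, 0], [0, 0, 0], -1], [[0, 0, 0], [0, 0, 0], -1]])

```text
time: 7.4
tool_pos: [0.4765, -0.1016, 0.055]
ee_rot: [-1.571, -0.001, -0.008]
ft_force: [-0.3, -0.3, -2.2]
width: 0.495
```

```bash
python3 -c "
from h import *
go(.4772,-.1005,.049,-.003)"
```

```text
t 7.4 pos [ 0.4765 -0.1016  0.055 ] rpy [-1.5711e+00 -9.0000e-04 -8.1000e-03] F [-0.3 -0.3 -2.2] w 0.495
shift [0.0008, 0.0075, 0.0014] turn [0.0002, -0.0033, 0.0006]
```

>>> carry_out(rows=[[[0.0008, 0.0015, 0.0014], [0, -0.003, 0], -1], [[0.0008, 0.003, 0.0014], [0, -0.003, 0], -1], [[0.0008, 0.0045, 0.0014], [0, -0.003, 0], -1], [[0.0008, 0.006, 0.0014], [0, -0.003, 0], -1], [[0.0008, 0.007, 0.0014], [0, -0.003, 0], -1]])

```text
time: 7.9
tool_pos: [0.4769, -0.1004, 0.0488]
ee_rot: [-1.571, 0.0, -0.003]
ft_force: [0.2, -2.2, 4.0]
width: 0.495
```

>>> carry_out(rows=[[[0, 0.0006, 0], [0, 0, 0], -1], [[0, 0.001, 0], [0, 0, 0], -1], [[0, 0.001, 0], [0, 0, 0], -1]])

```text
time: 8.2
tool_pos: [0.4768, -0.1004, 0.0488]
ee_rot: [-1.572, -0.0, -0.003]
ft_force: [-0.7, 0.2, 6.3]
width: 0.498
```

On the floor: the force went from -2.2 to +6.3 N at z = 0.049, as expected. Releasing.

>>> carry_out(rows=[[[0, 0, 0], [0, 0, 0], 0.1], [[0, 0, 0], [0, 0, 0], 0.3], [[0, 0, 0], [0, 0, 0], 0.6], [[0, 0, 0], [0, 0, 0], 1], [[0, 0, 0], [0, 0, 0], 1]])

```text
time: 8.7
tool_pos: [0.4769, -0.1004, 0.0481]
ee_rot: [-1.571, 0.0, -0.003]
ft_force: [-1.2, 0.5, -0.0]
width: 0.889
```

>>> carry_out(rows=[[[0, -0.02, 0], [0, 0, 0], 1], [[0, -0.05, 0], [0, 0, 0], 1], [[0, -0.09, 0], [0, 0, 0], 1], [[0, -0.12, 0], [0, 0, 0], 1], [[0, -0.13, 0], [0, 0, 0], 1]])

```text
time: 9.2
tool_pos: [0.4779, -0.1005, 0.1541]
ee_rot: [-1.571, -0.004, -0.004]
ft_force: [0.4, -0.0, -0.7]
width: 1.001
```

```bash
python3 -c "
from h import *
go(.643,-.023,.14,-.068)"
```

```text
t 9.2 pos [ 0.4779 -0.1005  0.1541] rpy [-1.5713 -0.0036 -0.0037] F [ 0.4 -0.  -0.7] w 1.001
shift [0.206, 0.0183, 0.0977] turn [0.0002, 0.041, 0.0023]
```

>>> carry_out(rows=[[[0.045, 0.004, 0.02], [0, 0.01, 0], 1], [[0.095, 0.008, 0.045], [0, 0.02, 0], 1], [[0.145, 0.012, 0.07], [0, 0.03, 0], 1], [[0.185, 0.016, 0.088], [0, 0.037, 0], 1], [[0.206, 0.0183, 0.0977], [0, 0.041, 0.002], 1]])

```text
time: 9.7
tool_pos: [0.6441, -0.0203, 0.1362]
ee_rot: [-1.57, 0.002, -0.066]
ft_force: [-0.4, 0.4, -0.1]
width: 1.002
```

>>> carry_out(rows=[[[0, 0, 0], [0, 0, 0], 1], [[0, 0, 0], [0, 0, 0], 1], [[0, 0, 0], [0, 0, 0], 1], [[0, 0, 0], [0, 0, 0], 1], [[0, 0, 0], [0, 0, 0], 1]])

```text
time: 10.2
tool_pos: [0.6414, -0.0235, 0.1376]
ee_rot: [-1.572, 0.003, -0.068]
ft_force: [-0.8, 0.1, 0.1]
width: 0.999
```

Run:
```python
from h import *
im,K,M=shot("wrist"); np.savez("w5.npz",im=im,K=K,M=M)
cv2.imwrite("pics/w5.png",cv2.resize(im[150:350,220:420],None,fx=3,fy=3,interpolation=cv2.INTER_CUBIC))
go(.643,-.023,.05,-.068)
```

```text
t 10.25 pos [ 0.6416 -0.0233  0.1377] rpy [-1.5716  0.0032 -0.0681] F [-0.1  0.8  0.2] w 1.003
shift [0.0021, 0.1096, 0.0006] turn [0.0005, -0.0001, -0.002]
```

View pics/w5.png

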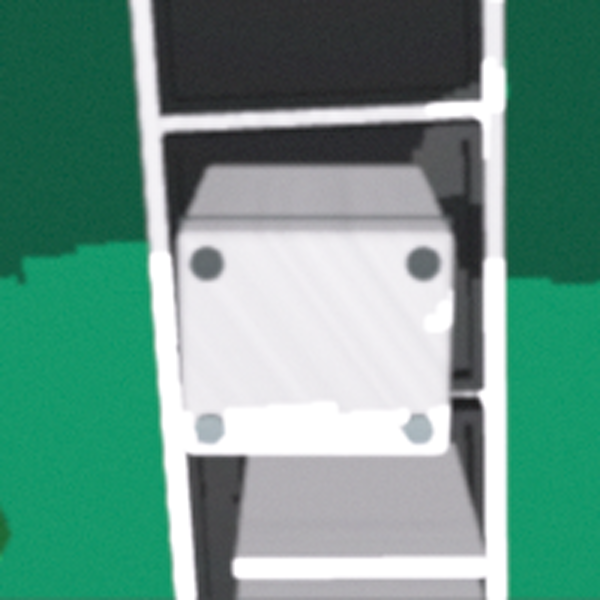

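Diecast top with its four screws at crop (206,264), (424,264), (209,428) and (418,428), aligned squarely with the jaws.

Run:
```python
from h import *
w=np.load("w5.npz")
p=ray([(220+u/3,150+v/3) for u,v in [(206,264),(424,264),(209,428),(418,428)]],.072,w["K"],w["M"]);print(p.round(4).tolist(),p.mean(0).round(4))
go(*p.mean(0)[:2],.05,-.068)
```

```text
[[0.6273, -0.0072, 0.072], [0.6616, -0.0096, 0.072], [0.6253, -0.0349, 0.072], [0.6594, -0.0372, 0.072]] [ 0.6434 -0.0222  0.072 ]
t 10.25 pos [ 0.6416 -0.0233  0.1377] rpy [-1.5716  0.0032 -0.0681] F [-0.1  0.8  0.2] w 1.003
shift [0.0026, 0.1096, 0.0016] turn [0.0005, -0.0001, -0.002]
```

>>> carry_out(rows=[[[0.0025, 0.04, 0.001], [0, 0, -0.002], 1], [[0.0025, 0.075, 0.001], [0, 0, -0.002], 1], [[0.0025, 0.098, 0.001], [0, 0, -0.002], 1], [[0.0025, 0.109, 0.001], [0, 0, -0.002], 1], [[0.0025, 0.11, 0.001], [0, 0, -0.002], 1]])

```text
time: 10.75
tool_pos: [0.643, -0.0222, 0.0486]
ee_rot: [-1.571, 0.002, -0.068]
ft_force: [0.1, -0.4, -0.4]
width: 1.0
```

>>> carry_out(rows=[[[0, 0, 0], [0, 0, 0], 1], [[0, 0, 0], [0, 0, 0], 1], [[0, 0, 0], [0, 0, 0], 1], [[0, 0, 0], [0, 0, 0], 0], [[0, 0, 0], [0, 0, 0], -1]])

```text
time: 11.25
tool_pos: [0.644, -0.022, 0.0499]
ee_rot: [-1.571, -0.001, -0.068]
ft_force: [-0.5, -0.2, -0.6]
width: 0.844
```

>>> carry_out(rows=[[[0, 0, 0], [0, 0, 0], -1], [[0, 0, 0], [0, 0, 0], -1], [[0, 0, 0], [0, 0, 0], -1], [[0, 0, 0], [0, 0, 0], -1], [[0, 0, 0], [0, 0, 0], -1]])

```text
time: 11.75
tool_pos: [0.6435, -0.0221, 0.0494]
ee_rot: [-1.571, 0.0, -0.068]
ft_force: [-1.4, -0.8, 1.4]
width: 0.493
```

```bash
python3 -c "
from h import *
go(.643,-.023,.05,-.068)"
```

```text
t 11.75 pos [ 0.6435 -0.0221  0.0494] rpy [-1.5713e+00  4.0000e-04 -6.7600e-02] F [-1.4 -0.8  1.4] w 0.493
shift [-0.0006, -0.0007, -0.0012] turn [0.0003, 0.0003, -0.0002]
```

>>> carry_out(rows=[[[0, -0.02, 0], [0, 0, 0], -1], [[0, -0.05, 0], [0, 0, 0], -1], [[0, -0.085, 0], [0, 0, 0], -1], [[0, -0.11, 0], [0, 0, 0], -1], [[0, -0.12, 0], [0, 0, 0], -1]])

```text
time: 12.25
tool_pos: [0.6449, -0.0219, 0.1483]
ee_rot: [-1.571, -0.004, -0.068]
ft_force: [0.3, -0.0, -3.5]
width: 0.496
```

```bash
python3 -c "
from h import *
go(.4772,-.041,.145,-.003)"
```

```text
t 12.25 pos [ 0.6449 -0.0219  0.1483] rpy [-1.5706 -0.0038 -0.0677] F [ 0.3 -0.  -3.5] w 0.496
shift [-0.2075, 0.0034, -0.0381] turn [-0.0, -0.0412, 0.0024]
```

>>> carry_out(rows=[[[-0.045, 0, -0.008], [0, -0.01, 0], -1], [[-0.095, 0.001, -0.017], [0, -0.02, 0], -1], [[-0.145, 0.002, -0.026], [0, -0.03, 0], -1], [[-0.185, 0.003, -0.034], [0, -0.037, 0], -1], [[-0.2075, 0.0034, -0.0381], [0, -0.0412, 0.002], -1]])

```text
time: 12.75
tool_pos: [0.4719, -0.0422, 0.1427]
ee_rot: [-1.572, 0.008, -0.003]
ft_force: [0.0, 0.2, -3.2]
width: 0.495
```

>>> carry_out(rows=[[[0, 0, 0], [0, 0, 0], -1], [[0, 0, 0], [0, 0, 0], -1], [[0, 0, 0], [0, 0, 0], -1], [[0, 0, 0], [0, 0, 0], -1], [[0, 0, 0], [0, 0, 0], -1]])

```text
time: 13.25
tool_pos: [0.4769, -0.041, 0.1427]
ee_rot: [-1.571, 0.002, -0.003]
ft_force: [-0.6, 0.2, -3.4]
width: 0.493
```

```bash
python3 -c "
from h import *
go(.4772,-.0405,.055,-.003)"
```

```text
t 13.25 pos [ 0.4769 -0.041   0.1427] rpy [-1.5708  0.0023 -0.0029] F [-0.6  0.2 -3.4] w 0.493
shift [0.0007, 0.1096, 0.0006] turn [-0.0, 0.0001, -0.0015]
```

>>> carry_out(rows=[[[0.0003, 0.03, 0.0006], [0, 0, -0.0015], -1], [[0.0003, 0.065, 0.0006], [0, 0, -0.0015], -1], [[0.0003, 0.09, 0.0006], [0, 0, -0.0015], -1], [[0.0003, 0.104, 0.0006], [0, 0, -0.0015], -1], [[0.0003, 0.11, 0.0006], [0, 0, -0.0015], -1]])

```text
time: 13.75
tool_pos: [0.4761, -0.0404, 0.0536]
ee_rot: [-1.571, 0.002, -0.002]
ft_force: [-0.3, -0.4, -2.9]
width: 0.499
```

>>> carry_out(rows=[[[0, 0, 0], [0, 0, 0], -1], [[0, 0, 0], [0, 0, 0], -1], [[0, 0, 0], [0, 0, 0], -1], [[0, 0, 0], [0, 0, 0], -1], [[0, 0, 0], [0, 0, 0], -1]])

```text
time: 14.25
tool_pos: [0.4763, -0.0408, 0.0552]
ee_rot: [-1.571, -0.0, -0.003]
ft_force: [-1.2, 0.4, -3.5]
width: 0.497
```

```bash
python3 -c "
from h import *
go(.4772,-.0405,.0494,-.003)"
```

```text
t 14.25 pos [ 0.4763 -0.0408  0.0552] rpy [-1.571e+00 -1.000e-04 -3.100e-03] F [-1.2  0.4 -3.5] w 0.497
shift [0.0011, 0.0072, 0.0004] turn [0.0001, -0.0001, 0.0]
```

>>> carry_out(rows=[[[0.001, 0.0015, 0.0004], [0, 0, 0], -1], [[0.001, 0.003, 0.0004], [0, 0, 0], -1], [[0.001, 0.0045, 0.0004], [0, 0, 0], -1], [[0.001, 0.006, 0.0004], [0, 0, 0], -1], [[0.001, 0.0068, 0.0004], [0, 0, 0], -1]])

```text
time: 14.75
tool_pos: [0.4767, -0.0404, 0.0493]
ee_rot: [-1.571, 0.001, -0.003]
ft_force: [-1.8, -0.1, 7.0]
width: 0.499
```

>>> carry_out(rows=[[[0, 0.0005, 0], [0, 0, 0], -1], [[0, 0.001, 0], [0, 0, 0], -1], [[0, 0.001, 0], [0, 0, 0], -1]])

```text
time: 15.05
tool_pos: [0.4767, -0.0404, 0.0493]
ee_rot: [-1.571, 0.0, -0.003]
ft_force: [-1.7, 0.8, 8.1]
width: 0.496
```

Seated. Releasing, then the finned unit.

>>> carry_out(rows=[[[0, 0, 0], [0, 0, 0], 0.1], [[0, 0, 0], [0, 0, 0], 0.3], [[0, 0, 0], [0, 0, 0], 0.6], [[0, 0, 0], [0, 0, 0], 1], [[0, 0, 0], [0, 0, 0], 1]])

```text
time: 15.55
tool_pos: [0.4769, -0.0405, 0.0485]
ee_rot: [-1.571, 0.001, -0.003]
ft_force: [0.1, 0.6, 0.1]
width: 0.887
```

>>> carry_out(rows=[[[0, -0.02, 0], [0, 0, 0], 1], [[0, -0.05, 0], [0, 0, 0], 1], [[0, -0.09, 0], [0, 0, 0], 1], [[0, -0.12, 0], [0, 0, 0], 1], [[0, -0.13, 0], [0, 0, 0], 1]])

```text
time: 16.05
tool_pos: [0.4778, -0.0405, 0.1544]
ee_rot: [-1.571, -0.003, -0.004]
ft_force: [0.4, 0.6, -1.1]
width: 0.999
```

```bash
python3 -c "
from h import *
go(.646,-.085,.14,-.044)"
```

```text
t 16.05 pos [ 0.4778 -0.0405  0.1544] rpy [-1.5708 -0.0027 -0.0035] F [ 0.4  0.6 -1.1] w 0.999
shift [0.2104, 0.0186, -0.0548] turn [-0.0, 0.0258, 0.0017]
```

>>> carry_out(rows=[[[0.045, 0.004, -0.012], [0, 0.006, 0], 1], [[0.095, 0.008, -0.025], [0, 0.012, 0], 1], [[0.145, 0.012, -0.038], [0, 0.018, 0], 1], [[0.188, 0.016, -0.049], [0, 0.023, 0], 1], [[0.2104, 0.0186, -0.0548], [0, 0.0258, 0.002], 1]])

```text
time: 16.55
tool_pos: [0.6472, -0.0861, 0.1359]
ee_rot: [-1.572, 0.003, -0.046]
ft_force: [-0.3, 0.4, -1.0]
width: 1.001
```

>>> carry_out(rows=[[[0, 0, 0], [0, 0, 0], 1], [[0, 0, 0], [0, 0, 0], 1], [[0, 0, 0], [0, 0, 0], 1], [[0, 0, 0], [0, 0, 0], 1], [[0, 0, 0], [0, 0, 0], 1]])

```text
time: 17.05
tool_pos: [0.6445, -0.0845, 0.1378]
ee_rot: [-1.571, 0.004, -0.043]
ft_force: [0.5, -0.5, 0.1]
width: 0.999
```

Run:
```python
from h import *
im,K,M=shot("wrist"); np.savez("w6.npz",im=im,K=K,M=M)
cv2.imwrite("pics/w6.png",cv2.resize(im[150:350,220:420],None,fx=3,fy=3,interpolation=cv2.INTER_CUBIC))
go(.646,-.085,.05,-.044)
```

```text
t 17.1 pos [ 0.6447 -0.0846  0.1378] rpy [-1.5714  0.004  -0.0429] F [ 0.4  0.7 -0.6] w 0.999
shift [0.0021, 0.1098, -0.0004] turn [0.0004, 0.0007, -0.0025]
```

View pics/w6.png

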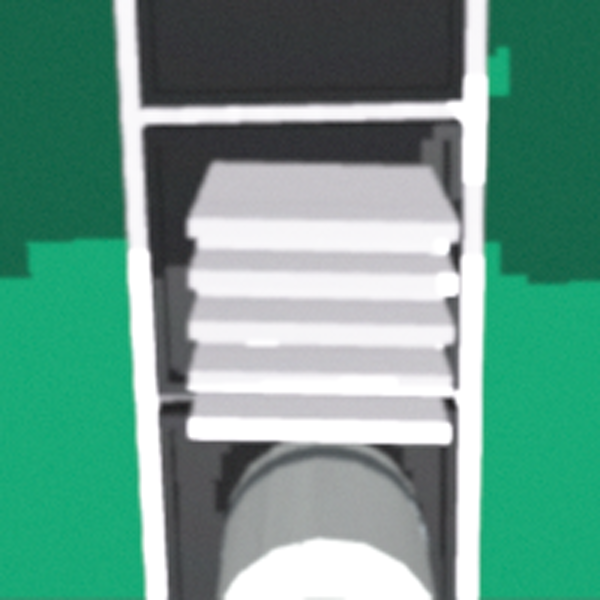

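Fin tops span crop (188,219)–(457,219) to (187,441)–(452,441), with five fins, bare aluminium. This is the rack unit, not the green look-alike.

Run:
```python
from h import *
w=np.load("w6.npz")
p=ray([(220+u/3,150+v/3) for u,v in [(188,219),(457,221),(187,441),(452,441)]],.064,w["K"],w["M"]);print(p.round(4).tolist(),p.mean(0).round(4))
go(*p.mean(0)[:2],.05,-.043)
```

```text
[[0.6268, -0.063, 0.064], [0.6705, -0.0652, 0.064], [0.624, -0.1018, 0.064], [0.6692, -0.1037, 0.064]] [ 0.6476 -0.0835  0.064 ]
t 17.1 pos [ 0.6447 -0.0846  0.1378] rpy [-1.5714  0.004  -0.0429] F [ 0.4  0.7 -0.6] w 0.999
shift [0.004, 0.1098, 0.0016] turn [0.0004, 0.0001, -0.0025]
```

>>> carry_out(rows=[[[0.0032, 0.04, 0.001], [0, 0, -0.002], 1], [[0.0032, 0.075, 0.001], [0, 0, -0.002], 1], [[0.0032, 0.098, 0.001], [0, 0, -0.002], 1], [[0.0032, 0.109, 0.001], [0, 0, -0.002], 1], [[0.0032, 0.11, 0.001], [0, 0, -0.002], 1]])

```text
time: 17.6
tool_pos: [0.6468, -0.084, 0.0487]
ee_rot: [-1.571, 0.002, -0.043]
ft_force: [-1.1, -0.2, 0.2]
width: 0.999
```

>>> carry_out(rows=[[[0, 0, 0], [0, 0, 0], 1], [[0, 0, 0], [0, 0, 0], 1], [[0, 0, 0], [0, 0, 0], 1], [[0, 0, 0], [0, 0, 0], 0], [[0, 0, 0], [0, 0, 0], -1]])

```text
time: 18.1
tool_pos: [0.6476, -0.0842, 0.05]
ee_rot: [-1.571, 0.0, -0.043]
ft_force: [1.1, 0.0, -0.8]
width: 0.847
```

>>> carry_out(rows=[[[0, 0, 0], [0, 0, 0], -1], [[0, 0, 0], [0, 0, 0], -1], [[0, 0, 0], [0, 0, 0], -1], [[0, 0, 0], [0, 0, 0], -1], [[0, 0, 0], [0, 0, 0], -1]])

```text
time: 18.6
tool_pos: [0.6473, -0.084, 0.0495]
ee_rot: [-1.571, 0.001, -0.043]
ft_force: [-0.2, 0.1, -0.4]
width: 0.496
```

```bash
python3 -c "
from h import *
go(.647,-.084,.05,-.044)"
```

```text
t 18.6 pos [ 0.6473 -0.084   0.0495] rpy [-1.5712e+00  9.0000e-04 -4.3400e-02] F [-0.2  0.1 -0.4] w 0.496
shift [-0.0004, -0.0007, 0.0] turn [0.0002, 0.0004, -0.0005]
```

>>> carry_out(rows=[[[0, -0.02, 0], [0, 0, 0], -1], [[0, -0.05, 0], [0, 0, 0], -1], [[0, -0.085, 0], [0, 0, 0], -1], [[0, -0.11, 0], [0, 0, 0], -1], [[0, -0.12, 0], [0, 0, 0], -1]])

```text
time: 19.1
tool_pos: [0.6486, -0.0839, 0.1485]
ee_rot: [-1.571, -0.003, -0.044]
ft_force: [0.3, -0.2, -2.4]
width: 0.497
```

```bash
python3 -c "
from h import *
go(.4772,.019,.145,-.003)"
```

```text
t 19.1 pos [ 0.6486 -0.0839  0.1485] rpy [-1.571  -0.0031 -0.0435] F [ 0.3 -0.2 -2.4] w 0.497
shift [-0.2196, 0.0037, 0.1192] turn [0.0001, -0.0258, 0.002]
```

>>> carry_out(rows=[[[-0.044, 0, 0.024], [0, -0.005, 0], -1], [[-0.097, 0.001, 0.053], [0, -0.012, 0], -1], [[-0.15, 0.002, 0.081], [0, -0.018, 0], -1], [[-0.195, 0.003, 0.106], [0, -0.023, 0], -1], [[-0.2196, 0.0037, 0.1192], [0, -0.0258, 0.002], -1]])

```text
time: 19.6
tool_pos: [0.472, 0.0205, 0.1428]
ee_rot: [-1.571, 0.008, 0.001]
ft_force: [-0.0, -0.3, -3.4]
width: 0.498
```

>>> carry_out(rows=[[[0, 0, 0], [0, 0, 0], -1], [[0, 0, 0], [0, 0, 0], -1], [[0, 0, 0], [0, 0, 0], -1], [[0, 0, 0], [0, 0, 0], -1], [[0, 0, 0], [0, 0, 0], -1]])

```text
time: 20.1
tool_pos: [0.4767, 0.0183, 0.1425]
ee_rot: [-1.571, 0.003, -0.004]
ft_force: [0.8, 0.4, -2.3]
width: 0.495
```

```bash
python3 -c "
from h import *
go(.4772,.019,.055,-.003)"
```

```text
t 20.1 pos [0.4767 0.0183 0.1425] rpy [-1.5711  0.0034 -0.0044] F [ 0.8  0.4 -2.3] w 0.495
shift [0.001, 0.1094, 0.001] turn [0.0002, -0.0009, -0.0021]
```

>>> carry_out(rows=[[[0.0003, 0.03, 0.001], [0, 0, -0.002], -1], [[0.0003, 0.065, 0.001], [0, 0, -0.002], -1], [[0.0003, 0.09, 0.001], [0, 0, -0.002], -1], [[0.0003, 0.104, 0.001], [0, 0, -0.002], -1], [[0.0003, 0.11, 0.001], [0, 0, -0.002], -1]])

```text
time: 20.6
tool_pos: [0.4759, 0.0195, 0.0535]
ee_rot: [-1.571, 0.002, -0.003]
ft_force: [-0.0, -0.0, -2.7]
width: 0.502
```

>>> carry_out(rows=[[[0, 0, 0], [0, 0, 0], -1], [[0, 0, 0], [0, 0, 0], -1], [[0, 0, 0], [0, 0, 0], -1], [[0, 0, 0], [0, 0, 0], -1], [[0, 0, 0], [0, 0, 0], -1]])

```text
time: 21.1
tool_pos: [0.4762, 0.0196, 0.0551]
ee_rot: [-1.571, -0.0, -0.003]
ft_force: [0.1, 0.7, -2.4]
width: 0.501
```

```bash
python3 -c "
from h import *
go(.4772,.0192,.0495,-.003)"
```

```text
t 21.1 pos [0.4762 0.0196 0.0551] rpy [-1.5709 -0.     -0.0031] F [ 0.1  0.7 -2.4] w 0.501
shift [0.0013, 0.007, -0.0005] turn [0.0001, -0.0001, 0.0]
```

>>> carry_out(rows=[[[0.001, 0.0015, -0.0005], [0, 0, 0], -1], [[0.001, 0.003, -0.0005], [0, 0, 0], -1], [[0.001, 0.0045, -0.0005], [0, 0, 0], -1], [[0.001, 0.006, -0.0005], [0, 0, 0], -1], [[0.001, 0.0068, -0.0005], [0, 0, 0], -1]])

```text
time: 21.6
tool_pos: [0.4766, 0.0192, 0.0494]
ee_rot: [-1.571, 0.001, -0.003]
ft_force: [-2.2, 0.2, 8.8]
width: 0.498
```

>>> carry_out(rows=[[[0, 0.0005, 0], [0, 0, 0], -1], [[0, 0.001, 0], [0, 0, 0], -1], [[0, 0.001, 0], [0, 0, 0], -1]])

```text
time: 21.9
tool_pos: [0.4767, 0.0192, 0.0494]
ee_rot: [-1.571, -0.0, -0.003]
ft_force: [-0.9, 0.9, 10.2]
width: 0.497
```

>>> carry_out(rows=[[[0, 0, 0], [0, 0, 0], 0.1], [[0, 0, 0], [0, 0, 0], 0.3], [[0, 0, 0], [0, 0, 0], 0.6], [[0, 0, 0], [0, 0, 0], 1], [[0, 0, 0], [0, 0, 0], 1]])

```text
time: 22.4
tool_pos: [0.4767, 0.0192, 0.0483]
ee_rot: [-1.571, 0.001, -0.003]
ft_force: [-0.2, -0.2, 0.0]
width: 0.888
```

>>> carry_out(rows=[[[0, -0.02, 0], [0, 0, 0], 1], [[0, -0.05, 0], [0, 0, 0], 1], [[0, -0.09, 0], [0, 0, 0], 1], [[0, -0.12, 0], [0, 0, 0], 1], [[0, -0.13, 0], [0, 0, 0], 1]])

```text
time: 22.9
tool_pos: [0.4777, 0.0193, 0.1543]
ee_rot: [-1.57, -0.003, -0.004]
ft_force: [0.3, 0.8, -0.9]
width: 1.001
```

```bash
python3 -c "
from h import *
go(.645,-.144,.14,-.01)"
```

```text
t 22.9 pos [0.4777 0.0193 0.1543] rpy [-1.5704 -0.0025 -0.0035] F [ 0.3  0.8 -0.9] w 1.001
shift [0.2098, 0.0183, -0.2033] turn [-0.0003, 0.0041, 0.0016]
```

>>> carry_out(rows=[[[0.04, 0.004, -0.039], [0, 0.001, 0], 1], [[0.084, 0.008, -0.081], [0, 0.002, 0], 1], [[0.128, 0.012, -0.124], [0, 0.003, 0], 1], [[0.172, 0.016, -0.167], [0, 0.004, 0], 1], [[0.2098, 0.0183, -0.2033], [0, 0.004, 0.002], 1]])

```text
time: 23.4
tool_pos: [0.6448, -0.1468, 0.136]
ee_rot: [-1.572, 0.005, -0.011]
ft_force: [1.2, 0.8, 0.2]
width: 0.998
```

>>> carry_out(rows=[[[0, 0, 0], [0, 0, 0], 1], [[0, 0, 0], [0, 0, 0], 1], [[0, 0, 0], [0, 0, 0], 1], [[0, 0, 0], [0, 0, 0], 1], [[0, 0, 0], [0, 0, 0], 1]])

```text
time: 23.9
tool_pos: [0.6437, -0.1426, 0.1379]
ee_rot: [-1.571, 0.004, -0.007]
ft_force: [0.7, 0.7, -0.4]
width: 1.0
```

Run:
```python
from h import *
im,K,M=shot("wrist"); np.savez("w7.npz",im=im,K=K,M=M)
cv2.imwrite("pics/w7.png",cv2.resize(im[150:350,220:420],None,fx=3,fy=3,interpolation=cv2.INTER_CUBIC))
go(.645,-.144,.05,-.01)
```

```text
t 23.95 pos [ 0.6438 -0.1429  0.1379] rpy [-1.5711  0.0042 -0.0075] F [ 0.5 -0.1 -0.2] w 0.999
shift [0.0019, 0.1099, -0.0013] turn [0.0002, 0.0016, -0.0027]
```

View pics/w7.png

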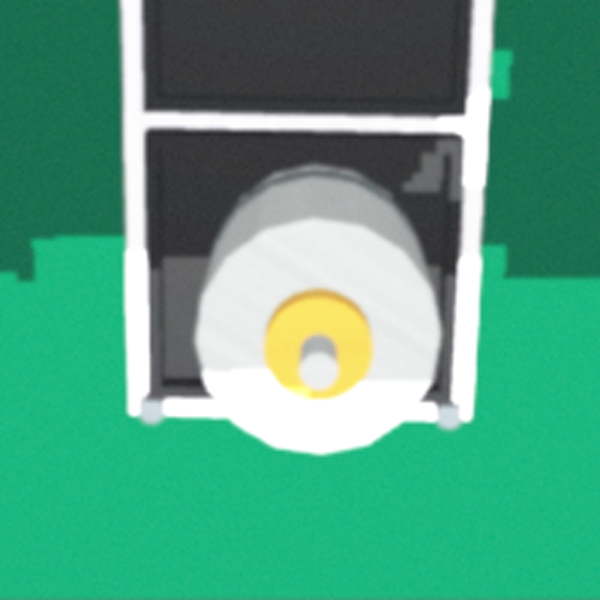

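Motor can top: an ellipse spanning crop u 197–441 and v 216–455, with its centre near (319,335).

Run:
```python
from h import *
w=np.load("w7.npz")
p=ray([(220+u/3,150+v/3) for u,v in [(197,335),(441,335),(319,216),(319,455)]],.062,w["K"],w["M"]);print(p.round(4).tolist(),((p[0]+p[1])/2).round(4),((p[2]+p[3])/2).round(4))
go(.645,-.1435,.05,-.01)
```

```text
[[0.6259, -0.1424, 0.062], [0.667, -0.1426, 0.062], [0.6466, -0.1219, 0.062], [0.6464, -0.1643, 0.062]] [ 0.6465 -0.1425  0.062 ] [ 0.6465 -0.1431  0.062 ]
t 23.95 pos [ 0.6438 -0.1429  0.1379] rpy [-1.5711  0.0042 -0.0075] F [ 0.5 -0.1 -0.2] w 0.999
shift [0.0019, 0.1099, -0.0007] turn [0.0002, 0.0016, -0.0027]
```

>>> carry_out(rows=[[[0.0025, 0.04, -0.0007], [0, 0, -0.002], 1], [[0.0025, 0.075, -0.0007], [0, 0, -0.002], 1], [[0.0025, 0.098, -0.0007], [0, 0, -0.002], 1], [[0.0025, 0.109, -0.0007], [0, 0, -0.002], 1], [[0.0025, 0.11, -0.0007], [0, 0, -0.002], 1]])

```text
time: 24.45
tool_pos: [0.6453, -0.1441, 0.0489]
ee_rot: [-1.571, 0.002, -0.009]
ft_force: [-0.8, 0.1, 0.5]
width: 1.001
```

>>> carry_out(rows=[[[0, 0, 0], [0, 0, 0], 1], [[0, 0, 0], [0, 0, 0], 1], [[0, 0, 0], [0, 0, 0], 1], [[0, 0, 0], [0, 0, 0], 0], [[0, 0, 0], [0, 0, 0], -1]])

```text
time: 24.95
tool_pos: [0.646, -0.1446, 0.0501]
ee_rot: [-1.571, 0.0, -0.009]
ft_force: [-0.3, 0.4, 0.3]
width: 0.84
```

>>> carry_out(rows=[[[0, 0, 0], [0, 0, 0], -1], [[0, 0, 0], [0, 0, 0], -1], [[0, 0, 0], [0, 0, 0], -1], [[0, 0, 0], [0, 0, 0], -1], [[0, 0, 0], [0, 0, 0], -1]])

```text
time: 25.45
tool_pos: [0.6458, -0.1445, 0.0497]
ee_rot: [-1.571, 0.001, -0.009]
ft_force: [0.0, 0.3, 0.1]
width: 0.466
```

```bash
python3 -c "
from h import *
go(.646,-.1432,.05,-.01)"
```

```text
t 25.45 pos [ 0.6458 -0.1445  0.0497] rpy [-1.5711e+00  9.0000e-04 -9.1000e-03] F [0.  0.3 0.1] w 0.466
shift [0.0003, -0.0004, 0.0016] turn [0.0002, 0.0006, -0.0006]
```

>>> carry_out(rows=[[[0, 0, 0], [0, 0, 0], -1], [[0, 0, 0], [0, 0, 0], -1], [[0, -0.004, 0], [0, 0, 0], -1], [[0, -0.01, 0], [0, 0, 0], -1], [[0, -0.02, 0], [0, 0, 0], -1]], newtons=30)

```text
time: 25.95
tool_pos: [0.6452, -0.1445, 0.0654]
ee_rot: [-1.571, 0.002, -0.009]
ft_force: [-0.3, -0.5, -4.5]
width: 0.467
```

>>> carry_out(rows=[[[0, -0.02, 0], [0, 0, 0], -1], [[0, -0.05, 0], [0, 0, 0], -1], [[0, -0.08, 0], [0, 0, 0], -1], [[0, -0.1, 0], [0, 0, 0], -1], [[0, -0.1, 0], [0, 0, 0], -1]])

```text
time: 26.45
tool_pos: [0.6478, -0.1444, 0.1491]
ee_rot: [-1.572, -0.005, -0.009]
ft_force: [0.5, -0.1, -3.8]
width: 0.47
```

Run:
```python
from h import *
im,K,M=shot("wrist"); np.savez("w8.npz",im=im,K=K,M=M); cv2.imwrite("pics/w8.png",im[100:460,120:520])
go(.4772,.079,.145,-.003)
```

```text
t 26.5 pos [ 0.6466 -0.1445  0.1472] rpy [-1.5715 -0.0019 -0.0093] F [-1.4  0.3 -3.7] w 0.47
shift [-0.2143, 0.0021, 0.2775] turn [0.0005, -0.004, 0.0012]
```

View pics/w8.png

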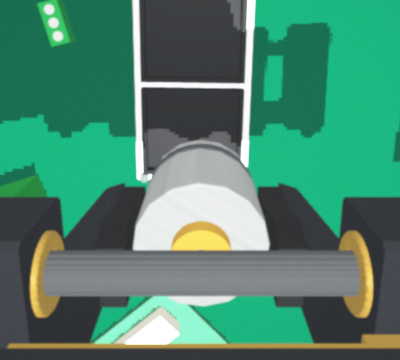

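Motor held upright, boss centred between the fingers at about (320,340). Moving to the bay nearest the handle.

>>> carry_out(rows=[[[-0.03, 0, 0.038], [0, 0, 0], -1], [[-0.066, 0, 0.085], [0, -0.001, 0], -1], [[-0.102, 0.001, 0.132], [0, -0.002, 0], -1], [[-0.138, 0.001, 0.179], [0, -0.003, 0], -1], [[-0.172, 0.002, 0.223], [0, -0.003, 0], -1]])

```text
time: 27.0
tool_pos: [0.5078, 0.0366, 0.1434]
ee_rot: [-1.571, 0.003, -0.004]
ft_force: [1.2, 0.6, -3.4]
width: 0.467
```

>>> carry_out(rows=[[[-0.027, 0, 0.034], [0, -0.001, 0.001], -1], [[-0.0423, 0, 0.0535], [0, -0.001, 0.001], -1], [[-0.0423, 0, 0.0535], [0, -0.001, 0.001], -1], [[-0.0423, 0, 0.0535], [0, -0.001, 0.001], -1], [[-0.0423, 0, 0.0535], [0, -0.001, 0.001], -1]])

```text
time: 27.5
tool_pos: [0.477, 0.0768, 0.1437]
ee_rot: [-1.572, 0.002, -0.005]
ft_force: [0.0, -0.5, -3.8]
width: 0.464
```

```bash
python3 -c "
from h import *
shot('wrist');shot('wrist')
go(.4772,.078,.0555,-.003)"
```

```text
t 27.6 pos [0.477  0.0768 0.1439] rpy [-1.5717  0.0022 -0.0055] F [ 0.8  0.9 -3.4] w 0.468
shift [0.0005, 0.1105, 0.0016] turn [0.0006, -0.0016, -0.0014]
```

>>> carry_out(rows=[[[0.0003, 0.03, 0.0014], [0.0005, -0.001, -0.001], -1], [[0.0003, 0.065, 0.0014], [0.0005, -0.001, -0.001], -1], [[0.0003, 0.09, 0.0014], [0.0005, -0.001, -0.001], -1], [[0.0003, 0.104, 0.0014], [0.0005, -0.001, -0.001], -1], [[0.0003, 0.11, 0.0014], [0.0005, -0.001, -0.001], -1]])

```text
time: 28.1
tool_pos: [0.4764, 0.0785, 0.0549]
ee_rot: [-1.571, 0.002, -0.002]
ft_force: [-0.1, 0.2, -3.1]
width: 0.468
```

>>> carry_out(rows=[[[0, 0, 0], [0, 0, 0], -1], [[0, 0, 0], [0, 0, 0], -1], [[0, 0, 0], [0, 0, 0], -1], [[0, 0, 0], [0, 0, 0], -1], [[0, 0, 0], [0, 0, 0], -1]])

```text
time: 28.6
tool_pos: [0.4766, 0.0792, 0.0566]
ee_rot: [-1.57, -0.0, -0.001]
ft_force: [0.3, -1.1, -2.2]
width: 0.468
```

```bash
python3 -c "
from h import *
go(.4772,.078,.0497,-.003)"
```

```text
t 28.6 pos [0.4766 0.0792 0.0566] rpy [-1.57e+00 -1.00e-04 -1.50e-03] F [ 0.3 -1.1 -2.2] w 0.468
shift [0.0008, 0.0086, -0.0016] turn [-0.0005, 0.001, 0.0]
```

>>> carry_out(rows=[[[0.0006, 0.003, -0.0014], [-0.0005, 0, 0], -1], [[0.0006, 0.005, -0.0014], [-0.0005, 0, 0], -1], [[0.0006, 0.0065, -0.0014], [-0.0005, 0, 0], -1], [[0.0006, 0.0076, -0.0014], [-0.0005, 0, 0], -1], [[0.0006, 0.0084, -0.0014], [-0.0005, 0, 0], -1]])

```text
time: 29.1
tool_pos: [0.4767, 0.0782, 0.0495]
ee_rot: [-1.571, 0.001, -0.001]
ft_force: [-1.9, 0.6, 6.7]
width: 0.465
```

>>> carry_out(rows=[[[0, 0.0005, 0], [0, 0, 0], -1], [[0, 0.001, 0], [0, 0, 0], -1], [[0, 0.001, 0], [0, 0, 0], -1]])

```text
time: 29.4
tool_pos: [0.4767, 0.0782, 0.0495]
ee_rot: [-1.571, -0.0, -0.001]
ft_force: [-1.3, -0.1, 8.8]
width: 0.467
```

>>> carry_out(rows=[[[0, 0, 0], [0, 0, 0], 0.1], [[0, 0, 0], [0, 0, 0], 0.3], [[0, 0, 0], [0, 0, 0], 0.6], [[0, 0, 0], [0, 0, 0], 1], [[0, 0, 0], [0, 0, 0], 1]])

```text
time: 29.9
tool_pos: [0.4768, 0.0781, 0.0485]
ee_rot: [-1.571, 0.001, -0.001]
ft_force: [0.1, -0.4, 0.0]
width: 0.884
```

>>> carry_out(rows=[[[0, -0.02, 0], [0, 0, 0], 1], [[0, -0.05, 0], [0, 0, 0], 1], [[0, -0.1, 0], [0, 0, 0], 1], [[0, -0.15, 0], [0, 0, 0], 1], [[0, -0.2, 0], [0, 0, 0], 1]])

```text
time: 30.4
tool_pos: [0.4764, 0.0779, 0.2101]
ee_rot: [-1.571, 0.002, -0.001]
ft_force: [1.1, -0.9, -0.5]
width: 1.005
```

>>> carry_out(rows=[[[0.03, -0.04, -0.05], [0, 0, 0], 1], [[0.03, -0.08, -0.1], [0, 0, 0], 1], [[0.03, -0.1, -0.12], [0, 0, 0], 1], [[0.03, -0.1, -0.12], [0, 0, 0], 1], [[0.03, -0.1, -0.12], [0, 0, 0], 1]])

```text
time: 30.9
tool_pos: [0.5005, -0.0177, 0.2884]
ee_rot: [-1.571, 0.001, -0.002]
ft_force: [-0.6, -0.8, 0.7]
width: 0.999
```

>>> carry_out(rows=[[[0, 0, 0], [0, 0, 0], 1], [[0, 0, 0], [0, 0, 0], 1], [[0, 0, 0], [0, 0, 0], 1], [[0, 0, 0], [0, 0, 0], 1], [[0, 0, 0], [0, 0, 0], 1]])

```text
time: 31.4
tool_pos: [0.5008, -0.0174, 0.2884]
ee_rot: [-1.571, 0.001, -0.001]
ft_force: [-0.0, 0.6, 0.4]
width: 0.999
```

Run:
```python
from h import *
im,K,M=shot("wrist"); np.savez("w9.npz",im=im,K=K,M=M)
go(.4772,.078,.3,-.003)
t=np.array([.4768,-.0109])
q=proj([[t[0]+a,t[1]+b,.02] for a,b in [(-.037,.1215),(.037,.1215),(.037,-.1215),(-.037,-.1215)]],K,M); print(q.round(1).tolist())
x0,y0=q.min(0).astype(int)-15; x1,y1=q.max(0).astype(int)+15; x0=max(x0,0);y0=max(y0,0); s=min(760/(x1-x0),580/(y1-y0)); print(x0,y0,s)
cv2.imwrite("pics/w9.png",cv2.resize(im[y0:y1,x0:x1],None,fx=s,fy=s,interpolation=cv2.INTER_CUBIC))
```

```text
t 31.45 pos [ 0.5008 -0.0176  0.2885] rpy [-1.5711e+00  1.0000e-03 -8.0000e-04] F [-0.3  0.7  0.3] w 0.997
shift [-0.0296, -0.0144, 0.1194] turn [0.0002, 0.0014, -0.0006]
[[250.6, 52.8], [335.8, 52.7], [333.9, 310.9], [261.1, 311.0]]
235 37 2.013888888888889
```

View pics/w9.png

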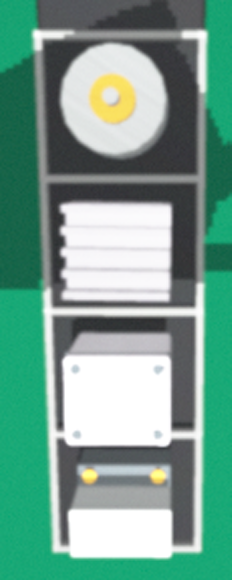

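Order is right, from the handle: motor, finned, diecast, choke. All are upright. Now a numeric check of how well each is centred in its bay.

Run:
```python
from h import *
w=np.load("w9.npz");K,M=w["K"],w["M"]
L=lambda u,v:(235+(u+.5)/2.0139-.5,37+(v+.5)/2.0139-.5)
r=lambda pts,z:ray([L(*p) for p in pts],z,K,M)[:,:2].round(4)
t=r([(38,36),(204,36),(199,549),(56,549)],.02); c=t.mean(0); print("tray rail corners",t.tolist(),c)
print("dividers",r([(122,179),(124,312),(127,435)],.02).tolist())
for n,z,k,P in [("motor",.062,.09,[(60,99),(167,99),(113,43),(113,157)]),("finned",.064,.03,[(62,203),(171,203),(62,300),(171,300)]),("diecast",.072,-.03,[(75,369),(158,369),(77,434),(157,434)]),("choke",.07,-.09,[(70,507),(171,507),(70,557),(171,557)])]:
    m=r(P,z).mean(0); print(n,m,"off from bay mm",((m-c-[0,k])*1000).round(1))
```

```text
tray rail corners [[0.4424, 0.1091], [0.514, 0.1091], [0.5135, -0.1307], [0.4413, -0.1306]] [ 0.4778   -0.010775]
dividers [[0.4777, 0.0495], [0.4776, -0.0106], [0.4781, -0.0706]]
motor [0.477225 0.079425] off from bay mm [-0.6  0.2]
finned [0.477575 0.020575] off from bay mm [-0.2  1.4]
diecast [ 0.477075 -0.040475] off from bay mm [-0.7  0.3]
choke [ 0.477475 -0.1     ] off from bay mm [-0.3  0.8]
```

All four are within 1.5 mm of their bay centres, and the gripper is well clear. Handing in.

```bash
python3 -c "
from cell import job
print(job.finish_job())"
```

```text
the job is handed in; nothing more can be done
None
```

I moved the four units into the cooling tray in reverse order and handed the job in at about 31.5 s of robot time. From the handle outwards the bays now hold motor, finned, diecast and choke, so the choke, which stood nearest the fan, is farthest from the handle.

- **Placing:** I lowered each unit until it pressed lightly on the bay floor (about 6–10 N) and only then released it. The gripper finished open, about 0.29 m above the table.
- **Final check:** the last wrist picture shows all four upright. Measured offsets from their bay centres were 1.4 mm or less (finned 1.4 mm, the others under 1 mm).
- **Disagreements:**
  - My first estimate of the nest positions, taken from the end of the rack base, was 18–20 mm off in y because the base is not centred on the row. I used the directly measured unit positions instead.
  - The top and wrist views differed by about 2 mm on unit positions.
  - The gripper read about 41 mm on the 42 mm motor can, but the motor was held and placed normally.

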